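Close up the tooling plate against chips

ROBOT

A 7-joint arm with a two-finger parallel gripper is mounted at the origin on the work surface. World frame = base frame: x ahead of the robot, y to its left, z up, the work surface at z = 0. Lengths are in m, angles in rad, forces in N, time in s.
With the tool pointing down it reaches from about 0.4 to 0.85 m from the base axis. Payload 6.9 kg.
Tool frame: the origin (TCP) lies midway between the tips of the shut fingers; the grasp point (between the pads) lies behind it (ctrl.pinch_z is the z of the grasp point in the tool frame, in m); z points along the fingers, y is the line along which they close (so a half turn about z gives the same grasp; the last joint's range is limited). The gripper opens to 85 mm and grips with 20 to 120 N. Pads are 22 mm wide; open, the fingers measure 114 mm over their backs; the gripper's body (76 mm by 85 mm) begins 54 mm behind the grasp point. The pads swing forward as they close: fully open they stand 13 mm farther back than shut.
Start: joints at [-1.081, 0.507, -0.238, 1.5, 0.126, 1.149, -0.155], TCP at [0.234, 0.58, 0.231] pointing down, gripper open.
Joint ranges: [-3.08, 3.08], [-0.24, 2.05], [-1.43, 1.35], [0, 2.5], [-1.52, 4.66], [0.17, 1.96], [-2.89, 2.89]. Speed limits (rad/s): [2.39, 2.39, 3.14, 3.14, 3.14, 3.14, 3.14].

INTERFACE

Orientations are given as a unit quaternion [w, x, y, z].
In Python, from station import ctrl, get_state, vision, ticket, models gives the robot as it stands. Calls block until the motion is done:
- ctrl.movep(position, orientation): joint-space move of the TCP to a pose.
- ctrl.movel(position, frame=None, max_speed=0.15): straight line of the TCP; frame=None keeps the orientation; max_speed is the mean speed in m/s.
- ctrl.set_joints(angles): joint-space move.
- ctrl.ungrasp() and ctrl.close_gripper(force=None): open the fingers fully, or close them until they stop; force is the grip in N (None keeps the last).
- ctrl.pause(seconds).
- ctrl.ik(position, orientation): joint angles nearest the present ones, or None.
- get_state(): the state.
- vision.grab_frame(name): name is "scene" or "top" or "wrist"; returns (picture, depth): 480x640x3 uint8, blue, green, red; 480x640 float32, m along the optical axis (not along the pixel's ray), 0 where there is no reading.
- vision.camera_info(name): a dict with "mtx" (3x3 intrinsics, pixels), "dist_coeffs" ([k1, k2, p1, p2, k3] as OpenCV has them; the pictures are not rectified), "R" (3x3) and "t" (3): a world point X has camera coordinates R X + t; the wrist camera has in their place "hand_eye" (4x4, takes a point from camera to tool coordinates, whose origin is the TCP and whose axes are the flange's). Camera axes: x right, y down, z forward; pixel columns grow to the right and rows downward; lengths in m; the calibration is good to about 2 mm. A picture is of the moment at which its call begins: read the wrist's pose just before it. camera_info takes no time and is no camera call.
A pose or a line that the arm cannot do raises ctrl.Unreachable and nothing moves.
- ticket.close_job(): hands the job in; it is judged then, once.
Trained networks look in the newest picture that a camera, given by its name, has taken for a name from the list of things; names that differ only in an ending like _2 or _b are one class to them, and where a whole thing is asked for, a point or a joint stands for the part that bears it (a point fixed in the world has none). Each returns a list of dicts, best first, with "p" (0 to 1); they miss things now and then, are a little off and sometimes report something else, mostly with a low value. They report only what shows in the picture. A call takes as long as a camera call. They do not tell look-alikes from the thing itself.
- models.recognise(camera, target): "point" ([column, row] in pixels, amid what is visible of it).
- models.masks_of(camera, target): "mask" (480x640 bool, what is visible of it) and "point" ([column, row] in pixels, amid what is visible of it).
The state is a dict: "time": time; "qpos": joint angles; "qd": joint speeds; "tau": joint torques, N m; "tcp_pos": TCP position; "eef_rot": TCP orientation; "contact_force": force on the tool from outside, world axes, zero at the start; "wrist_torque": the same for the moment, N m; "width": finger opening in m; "gripper_force": force on a finger pad.
Only numpy, scipy, OpenCV 4.12 (cv2) and the standard library are available. Lean on these libraries where they do the work, as an engineer would, in place of code of your own. Each camera call takes 0.05 s, during which the arm holds its last target. There are 200 camera calls.

TASK

Close up the tooling plate before the next cut: first push the red-handled plug fully home into the plate's open hole (the one with the red ring), then set the orange snap cap over the steel stud and press it straight down until it clicks. Do not stop at the click: keep pressing so that the black rubber seal under the cap stays squashed, and finish like that, with the gripper still pushing down on the cap. Leave the other things on the bench where they are.

Things in the scene. Friction and masses are not known exactly. Their poses are not given: they have to be found in the camera images.
- plate: Fixed aluminium tooling plate, 100 (x) by 220 (y) by 30 mm high, yaw up to 0.6 rad either way. Origin under its centre, z up. The open hole is at its y +62 mm, the stud at y -62 mm. Between them, at y +4 mm, a black clamp bar across the plate, 26 mm wide and 10 mm high; its screw heads reach 16 mm above the plate.
- hole_mouth (a point): Centre of the mouth of the plate's open hole, on the plate's top face, 30 mm above the bench. The hole is 10 mm wide, goes straight down through the plate, has a 2 mm chamfer and a thin red painted ring around it. Axes are the plate's, z up.
- stud_top (a point): Centre of the flat top of the fixed upright steel stud, 25 mm above the plate (55 mm above the bench), z up. Diameter 24 mm, the topmost 3.5 mm taper to 16 mm. Three sprung brass balls stick out 5.3 mm from its side, 8.4 mm below the top: the cap clicks over them. A black rubber seal, 48 mm wide, surrounds its foot, its top 15 mm below the stud's top when free.
- seal (a joint): How far the sprung rubber seal at the stud's foot is squashed, in m: 0 free, 0.004 fully squashed. It starts to yield at 2 N and takes about 10 N at 0.004, where it stops hard.
- plug_center (a point): Middle, half-way up, of the red-handled plug: 62 mm long, upright, z up, about 40 g. Lower 28 mm: steel pin, 8 mm diameter, tapered tip 31 mm below this point. Upper 34 mm: red round handle, 16 mm diameter, from 3 mm below to 31 mm above this point; its underside rests on what the pin is in. Fully home in the plate, this point is 3 mm above the hole's mouth.
- rack: Fixed wooden block, 70 by 70 by 32 mm high, origin under its centre. The plug starts upright in its central hole, 10 mm wide, with the handle resting on the block's top: lift it 30 mm straight up to clear.
- cap_center (a point): Middle, half-way up, of the orange plastic snap cap: 53 mm tall, about 50 g, upright, round, z up. Below: a skirt 50 mm in diameter and 25 mm high, open underneath (mouth 29 mm). On it: a round grip 24 mm in diameter and 28 mm high. The skirt's flat shoulder is 1.5 mm below this point, the rim 26.5 mm below, the grip's top 26.5 mm above.
- cap: The same cap; origin at the centre of its lower rim. Pressed over the stud, with cap_center this far above stud_top: from 22 to 17 mm the balls resist, at most with 6 to 10 N; from 16 to 12 mm they pull it down (the click, the force drops); at 11.5 mm it rests on the free seal, held on; at 7.5 mm the seal is fully squashed.
- tray: Fixed blue tray, 95 by 95 mm, rim 12 mm high, origin under its centre. The cap starts upright on its floor, 4 mm above the bench.
- holder_center (a point): Bystander: middle of a round steel tool holder, 42 mm in diameter and 56 mm high, standing beyond the plate.
- blank_center (a point): Bystander: middle of a loose aluminium blank with three holes, 50 by 90 by 20 mm, lying to the robot's left.
- brush_grip (a point): Bystander: the handle of a small chip brush lying beyond the plate.
Not all that is in view belongs to the job. What is meant by the cap is not blue or purple, and is the smaller of those in its own colour.

How it is judged:
By the outcome, as a careful person would: the job done as asked, in the order asked, and still so for the second after the job is handed in, while the arm keeps its last pose, push and grip.
It also fails if it takes over 72 s, if anything falls off the work surface, if the arm or the gripper's body presses on something with over 40 N, if the wrist force passes 120 N, or if a joint passes its speed limit or range.

## Working session

There is one attempt and no reset: what is moved stays moved. The work goes in short steps, each a Python script; the robot and the scene stay as the last script left them, time stands still between calls to the robot, and variables do not carry over. Pictures are saved under pics/ and viewed, at most 10 in all, crops included, and the job is handed in when it is done.

```bash
ls; mkdir -p pics; python3 - <<'E'
from station import ctrl,get_state,vision,models
import cv2,numpy as np
s=get_state();print(s['time'],s['tcp_pos'],s['eef_rot'],s['width'],ctrl.pinch_z)
ims=[]
for c in ("scene","top"):
    im,d=vision.grab_frame(c);cv2.imwrite(f'pics/{c}0.png',im);np.save(f'{c}d.npy',d)
    ci=vision.camera_info(c);print(c,np.round(ci['mtx'],1).tolist(),np.round(ci['dist_coeffs'],3),np.round(ci['R'],3).tolist(),np.round(ci['t'],3))
    for t in("cap","cap_center","plug_center","hole_mouth","stud_top","plate","rack","tray","seal"):
        try: print(t,[(np.round(r['point']).tolist(),round(r['p'],2)) for r in models.recognise(c,t)])
        except Exception as e: print(t,e)
print(vision.camera_info("wrist"))
E
```

```text
pics
0.0 [0.23392481 0.57904113 0.23043907] [-1.43752113e-04  1.90708392e-01  9.81646342e-01 -8.64658459e-04] 0.08533883198577229 -0.0187
scene [[531.4, 0.0, 326.9], [0.0, 531.4, 255.2], [0.0, 0.0, 1.0]] [-0.044  0.     0.     0.     0.   ] [[-0.296, 0.955, 0.011], [0.758, 0.241, -0.607], [-0.582, -0.171, -0.795]] [ 0.143 -0.423  1.507]
cap [([217.0, 210.0], 0.94), ([160.0, 212.0], 0.9), ([196.0, 170.0], 0.74), ([181.0, 251.0], 0.63)]
cap_center [([180.0, 249.0], 0.93), ([215.0, 215.0], 0.92), ([166.0, 212.0], 0.79), ([198.0, 171.0], 0.74)]
plug_center []
hole_mouth [([309.0, 232.0], 0.86)]
stud_top [([311.0, 232.0], 0.9), ([282.0, 230.0], 0.61)]
plate [([512.0, 287.0], 0.69), ([312.0, 234.0], 0.19), ([450.0, 245.0], 0.16)]
rack [([443.0, 257.0], 0.65)]
tray [([224.0, 221.0], 0.63)]
seal [([284.0, 226.0], 0.64)]
top [[484.4, 0.0, 319.0], [0.0, 484.4, 252.3], [0.0, 0.0, 1.0]] [-0.089  0.     0.     0.     0.   ] [[-0.012, -1.0, 0.004], [-0.994, 0.012, -0.111], [0.111, -0.005, -0.994]] [0.041 0.584 1.234]
cap [([470.0, 318.0], 0.74), ([429.0, 270.0], 0.69), ([436.0, 228.0], 0.69), ([46
[... 302 characters left out ...]
 294.0], 0.58)]
tray [([421.0, 281.0], 0.67), ([382.0, 206.0], 0.23)]
seal [([362.0, 276.0], 0.44)]
{'mtx': array([[353.91706944,   0.        , 320.72059821],
       [  0.        , 353.91706944, 235.9568808 ],
       [  0.        ,   0.        ,   1.        ]]), 'dist_coeffs': array([0.00219539, 0.        , 0.        , 0.        , 0.        ]), 'hand_eye': array([[-7.41241932e-04, -9.62589579e-01, -2.70962642e-01,
         6.90606616e-02],
       [ 9.99999718e-01, -7.47281642e-04, -8.08827440e-05,
        -1.94780744e-05],
       [-1.24628521e-04, -2.70962625e-01,  9.62589861e-01,
        -1.42051313e-01],
       [ 0.00000000e+00,  0.00000000e+00,  0.00000000e+00,
         1.00000000e+00]])}
```

View pics/scene0.png

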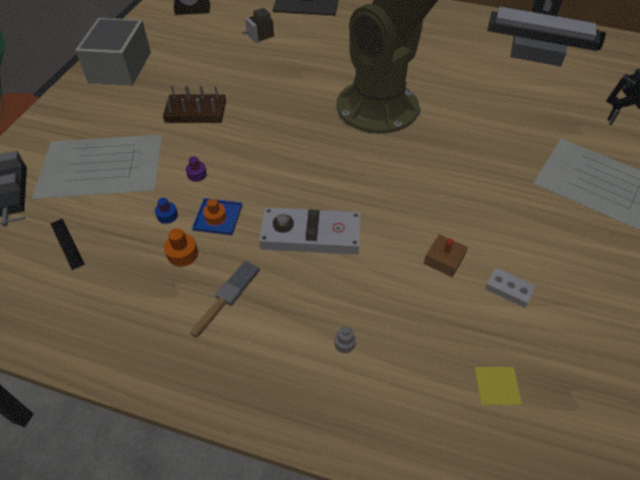

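View pics/top0.png

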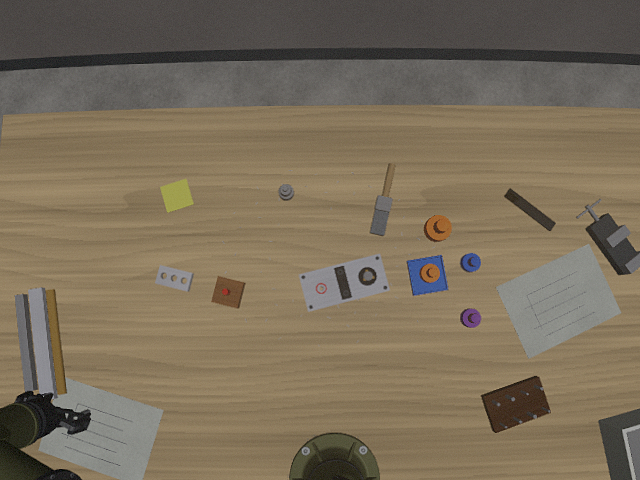

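The orange things that could be the cap, in the top view, are the small one in the tray (430,272) and the large one (438,228). The blue (471,262) and purple (471,318) ones are ruled out by colour. I choose the small orange one in the tray. The plug is at (226,292), the ring at (321,288) and the stud at (367,276).

```bash
cat >h.py <<'E'
from station import ctrl,get_state,vision,models,ticket
import cv2,numpy as np
from scipy.spatial.transform import Rotation as Ro
def quat(a): return [0,np.cos(a/2),np.sin(a/2),0]
def rot(q): return Ro.from_quat([q[1],q[2],q[3],q[0]]).as_matrix()
def pose():  # camera->world of wrist
    s=get_state(); T=np.eye(4);T[:3,:3]=rot(s['eef_rot']);T[:3,3]=s['tcp_pos'];return T
def ray(cam,px,z,T=None):
    ci=vision.camera_info(cam)
    u=cv2.undistortPoints(np.array(px,float).reshape(-1,1,2),ci['mtx'],np.array(ci['dist_coeffs']))[:,0]
    d=np.c_[u,np.ones(len(u))]
    if cam=='wrist': M=T@ci['hand_eye'];R,o=M[:3,:3],M[:3,3]
    else: R=ci['R'].T;o=-R@ci['t']
    d=d@R.T
    return o+d*((z-o[2])/d[:,2])[:,None]
def wrist(name=None):
    T=pose();im,d=vision.grab_frame('wrist')
    if name: cv2.imwrite(f'pics/{name}.png',im)
    return T,im,d
def hsvmask(im,lo,hi): return cv2.inRange(cv2.cvtColor(im,cv2.COLOR_BGR2HSV_FULL),lo,hi)
E
python3 - <<'E'
from h import *
P=ray('top',[[226,292]],.066)[0];H=ray('top',[[321,288.5]],.03)[0];S=ray('top',[[367,275]],.055)[0];C=ray('top',[[430.5,271.5]],.057)[0]
print(P,H,S,C, ray('scene',[[449,243]],.066),ray('scene',[[339,227]],.03))
v=H-S;print(np.hypot(*v[:2]),np.arctan2(v[1],v[0])-np.pi/2)
for o in ray('top',[[438,226],[471,261],[471,317]],.05):print(o)
im=cv2.imread('pics/top0.png');cv2.imwrite('pics/crop.png',cv2.resize(im[200:340,390:500],None,fx=4,fy=4,interpolation=2))
E
```

```text
[0.48236818 0.27064656 0.066     ] [0.48996057 0.02995071 0.03      ] [ 0.52202986 -0.08793684  0.055     ] [ 0.52872548 -0.25144654  0.057     ] [[0.49118423 0.27174997 0.066     ]] [[0.48996417 0.02975115 0.03      ]]
0.12217165041996118 0.2656056201430259
[ 0.64790836 -0.27744501  0.05      ]
[ 0.55507021 -0.36065138  0.05      ]
[ 0.41058966 -0.35443143  0.05      ]
```

View pics/crop.png

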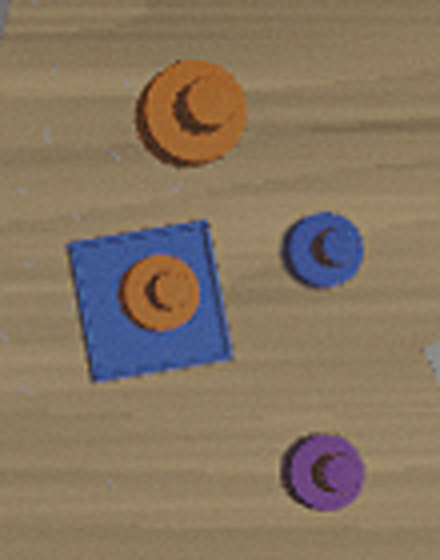

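The crop shows the small orange cap on the blue tray at (160,293), and the larger orange one off the tray at (195,112). The choice stands. Next I look at the plug, hole and stud with the wrist camera.

```bash
python3 - <<'E'
from h import *
best=None
for a in(1.837,-1.305):
    js=[ctrl.ik([x,y,z],quat(a)) for x,y in((.486,.271),(.49,.03),(.522,-.088),(.529,-.251)) for z in(.035,.17)]
    print(a,[None if j is None else np.round(j,2).tolist() for j in js])
    ok=all(j is not None for j in js)
    if ok and (best is None or abs(js[1][6])<best[1]): best=(a,abs(js[1][6]))
a=best[0];print(a)
for n,p in(('h',(.507,-.03,.19)),('p',(.486,.271,.17))):
    ctrl.movep(list(p),quat(a));T,im,d=wrist('w_'+n);np.save('T_'+n+'.npy',T);print(get_state()['time'],T[:3,3])
cv2.imwrite('pics/both.png',np.hstack([cv2.resize(cv2.imread(f'pics/w_{n}.png'),(400,300)) for n in 'hp']))
E
```

```text
1.837 [[-0.55, 0.63, 0.0, 1.91, -0.0, 0.6, -0.28], [-0.57, 0.46, 0.03, 1.78, -0.01, 0.91, -0.27], [-0.17, 0.57, 0.09, 2.09, -0.1, 0.49, 0.26], [-0.25, 0.37, 0.19, 1.94, -0.09, 0.84, 0.26], [0.04, 0.61, 0.12, 1.99, -0.14, 0.55, 0.52], [-0.06, 0.43, 0.26, 1.85, -0.14, 0.88, 0.53], [0.17, 0.7, 0.37, 1.84, -0.38, 0.68, 1.03], [0.04, 0.56, 0.58, 1.7, -0.36, 0.99, 1.02]]
-1.305 [[-0.12, 0.72, -0.69, 1.91, 0.65, 0.76, 2.22], [-0.07, 0.54, -0.75, 1.77, 0.43, 1.01, 2.42], [0.31, 0.63, -0.63, 2.08, 0.64, 0.63, 2.64], [-0.82, 0.61, 1.15, 1.94, -0.66, 1.03, -2.24], [-0.51, 0.93, 1.15, 1.99, -1.06, 1.0, -1.69], [-0.55, 0.68, 1.15, 1.85, -0.7, 1.09, -2.01], [-0.2, 0.99, 1.15, 1.84, -1.05, 1.07, -1.49], [-0.22, 0.76, 1.15, 1.71, -0.75, 1.18, -1.74]]
1.837
3.4333 [ 0.50725242 -0.02877265  0.18994401]
4.6417 [0.48673519 0.2692199  0.1701446 ]
```

View pics/both.png

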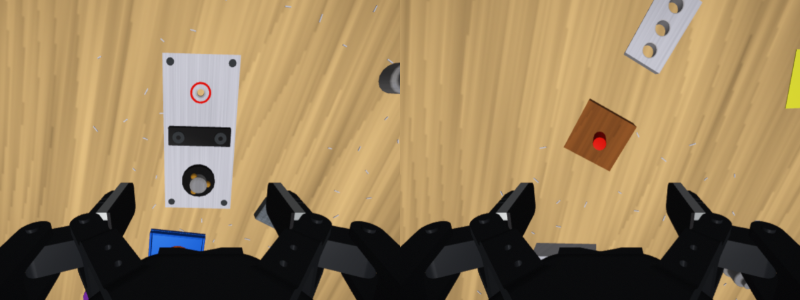

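The left wrist view shows the red ring at full-size pixel (320,147) and the stud at (318,295). The right one shows the plug at (320,226) in its rack. Now I compute their positions.

```bash
python3 - <<'E'
from h import *
def red(im): return hsvmask(im,(0,150,60),(10,255,255))|hsvmask(im,(245,150,60),(255,255,255))
im=cv2.imread('pics/w_h.png');T=np.load('T_h.npy')
c=max(cv2.findContours(red(im),0,cv2.CHAIN_APPROX_NONE)[0],key=cv2.contourArea)
e=cv2.fitEllipse(c);H=ray('wrist',[e[0]],.03,T)[0];print(e,H)
m=cv2.inRange(cv2.cvtColor(im,cv2.COLOR_BGR2GRAY),0,70);m[:230]=0;m[340:]=0;m[:,:270]=0;m[:,370:]=0
c=max(cv2.findContours(m,0,cv2.CHAIN_APPROX_NONE)[0],key=cv2.contourArea);e=cv2.fitEllipse(cv2.convexHull(c))
S=ray('wrist',[e[0]],.040,T)[0];v=H-S;print('seal',e,S,np.hypot(*v[:2]),np.arctan2(v[1],v[0])-np.pi/2)
im2=cv2.imread('pics/w_p.png');T2=np.load('T_p.npy')
c=max(cv2.findContours(red(im2),0,cv2.CHAIN_APPROX_NONE)[0],key=cv2.contourArea);print('plug',cv2.boundingRect(c),cv2.contourArea(c))
cv2.imwrite('pics/z.png',np.hstack([cv2.resize(x,(400,400),interpolation=2) for x in(im[255:335,280:360],im2[186:266,280:360])]))
E
```

```text
((320.724853515625, 147.9280242919922), (32.200111389160156, 32.93654251098633), 178.2432098388672) [0.49114085 0.02873911 0.03      ]
seal ((316.9667053222656, 288.3274230957031), (50.55406951904297, 51.717193603515625), 93.45350646972656) [ 0.52005399 -0.0893955   0.04      ] 0.12162135556758741 0.2400290082808454
plug (308, 211, 22, 30) 487.0
```

View pics/z.png

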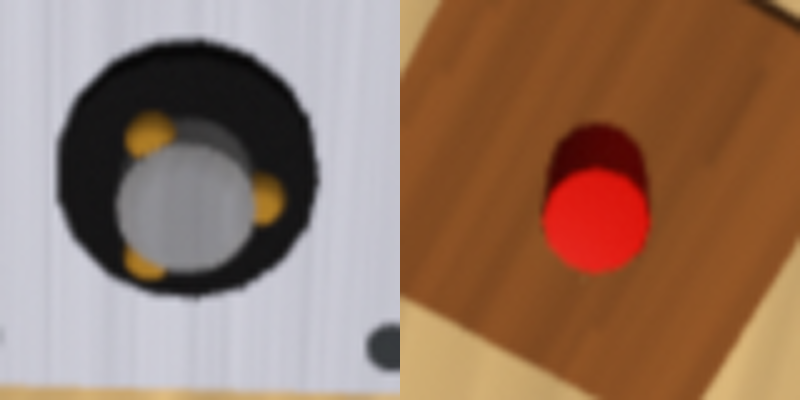

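```bash
python3 - <<'E'
from h import *
import json
a=1.837
def red(im): return hsvmask(im,(0,150,130),(10,255,255))|hsvmask(im,(245,150,130),(255,255,255))
def ell(m): return cv2.fitEllipse(max(cv2.findContours(m,0,cv2.CHAIN_APPROX_NONE)[0],key=cv2.contourArea))
print('plug0',ray('wrist',[[319.4,230]],.066,np.load('T_p.npy')))
r={}
ctrl.movep([.520,-.0895,.155],quat(a));ctrl.pause(.3);T,im,d=wrist('w_s');np.save('T_s.npy',T);print(T[:3,3])
ctrl.movel([.491,.029,.134]);ctrl.pause(.3);T,im,d=wrist('w_h2');e=ell(red(im));r['H']=ray('wrist',[e[0]],.03,T)[0];print(e,T[:3,3],r['H'])
P0=ray('wrist',[[319.4,230]],.066,np.load('T_p.npy'))[0]
ctrl.movep([P0[0],P0[1],.170],quat(a));ctrl.pause(.3);T,im,d=wrist('w_p2');e=ell(red(im));r['P']=ray('wrist',[e[0]],.066,T)[0];print(e,T[:3,3],r['P'])
print(get_state()['time'])
json.dump({k:v.tolist() for k,v in r.items()},open('r.json','w'))
s=cv2.imread('pics/w_s.png')
cv2.imwrite('pics/z2.png',cv2.resize(s[180:300,260:380],(600,600),interpolation=2))
E
```

```text
plug0 [[0.48446635 0.27268668 0.066     ]]
[ 0.52019094 -0.08864157  0.15498632]
((321.2485046386719, 234.7774658203125), (35.650794982910156, 37.214664459228516), 96.18077850341797) [0.49113915 0.02838999 0.13407514] [0.49103593 0.02887636 0.03      ]
((320.57659912109375, 233.36936950683594), (20.30057716369629, 20.93372344970703), 72.6803207397461) [0.48489889 0.27145317 0.17001188] [0.48402979 0.27282733 0.066     ]
9.0
```

View pics/z2.png

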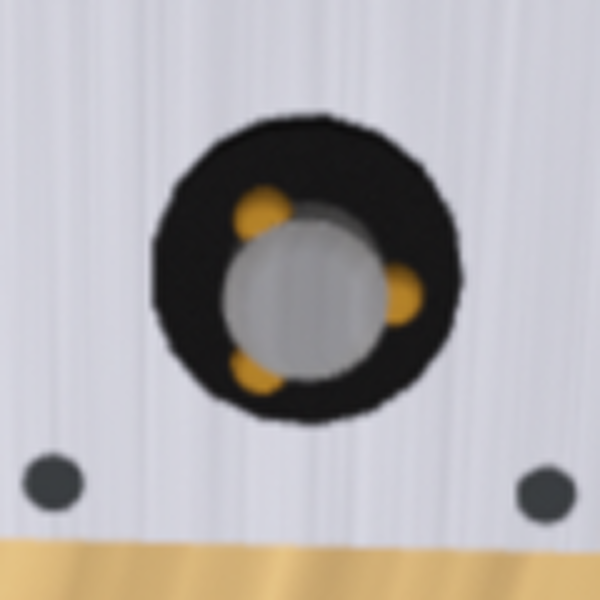

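```bash
cat >>h.py <<'E'
A=1.837
def goto(p,speed=.15,tol=.0004,n=3):
    """straight line, then trim the standing error of the arm"""
    p=np.array(p,float);c=p.copy()
    for i in range(n+1):
        ctrl.movel(c.tolist(),max_speed=speed if i==0 else .02);ctrl.pause(.15)
        e=p-np.array(get_state()['tcp_pos'])
        if np.linalg.norm(e)<tol: break
        c+=e
    return c
def st(m=''):
    s=get_state();print(m,round(s['time'],2),np.round(s['tcp_pos'],4),'F',np.round(s['contact_force'],1),'w',round(s['width'],4),'g',np.round(s['gripper_force'],1),flush=True)
E
python3 - <<'E'
from h import *
import json
r=json.load(open('r.json'));P=np.array(r['P'])
print('stud',ray('wrist',[[321.2,240]],.052,np.load('T_s.npy')))
goto([P[0],P[1],.09],n=1);st()
goto([P[0],P[1],.0365],speed=.08);st('at')
ctrl.close_gripper(50);ctrl.pause(.2);st('closed')
goto([P[0],P[1],.085],speed=.08,n=0);st('up')
T,im,d=wrist('w_g')
ctrl.movel([r['H'][0],r['H'][1],.085]);ctrl.pause(.2);st('over')
T,im,d=wrist('w_o')
cv2.imwrite('pics/g.png',np.hstack([cv2.imread(f'pics/{n}.png')[150:450,120:520] for n in('w_g','w_o')]))
E
```

```text
stud [[ 0.52098459 -0.09161774  0.052     ]]
 10.23 [0.4834 0.2725 0.089 ] F [ 0.6  0.3 -0.2] w 0.0853 g 0.0
at 11.99 [0.484  0.2728 0.0364] F [-0.2 -0.1  0.1] w 0.0852 g 0.0
closed 12.84 [0.484  0.2728 0.0366] F [-1.   0.2  3.3] w 0.0148 g 48.7
up 13.75 [0.4837 0.2726 0.0844] F [-1.1 -0.1  0. ] w 0.0146 g 48.7
over 15.78 [0.491  0.0294 0.085 ] F [-0.3 -0.4 -0.5] w 0.0145 g 48.7
```

View pics/g.png

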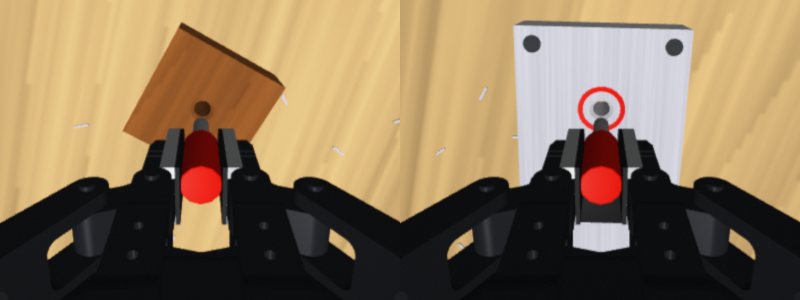

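The plug is held in both views, and over the plate its pin tip lines up with the ring as it did with the rack hole. I'm inserting it now, watching the force.

```bash
python3 - <<'E'
from h import *
import json
r=json.load(open('r.json'));H=r['H']
c=goto([H[0],H[1],.068],speed=.1);st('pre')
for z in (.056,.050,.044,.038,.036,.0345,.0335,.0325):
    ctrl.movel([c[0],c[1],z],max_speed=.03);ctrl.pause(.05);st(z)
    F=get_state()['contact_force']
    if F[2]>12 or np.hypot(*F[:2])>12: break
E
```

```text
pre 16.69 [0.4909 0.0289 0.0677] F [ 0.9 -0.4 -0.4] w 0.0144 g 48.7
0.056 17.27 [0.4908 0.0288 0.0559] F [-0.3  0.2  0.2] w 0.0141 g 48.7
0.05 17.68 [0.4907 0.0289 0.0499] F [0.3 0.3 0.2] w 0.0145 g 48.7
0.044 18.07 [0.4907 0.0289 0.0439] F [-0.7 -0.1 -0.5] w 0.0144 g 48.7
0.038 18.48 [0.4907 0.0289 0.0379] F [0.  0.5 0.8] w 0.0146 g 48.7
0.036 18.77 [0.4908 0.0289 0.036 ] F [-0.2  0.2 -0.1] w 0.0142 g 48.7
0.0345 19.07 [0.491  0.0289 0.0346] F [ 0.9 -0.2  0.2] w 0.0139 g 49.1
0.0335 19.38 [0.491  0.0289 0.0344] F [-2.7  0.4 13.6] w 0.0145 g 50.6
```

```bash
python3 - <<'E'
from h import *
import json
r=json.load(open('r.json'));H=r['H']
p=get_state()['tcp_pos'];ctrl.movel([p[0],p[1],.0344],max_speed=.03);ctrl.ungrasp();st('rel')
ctrl.movel([H[0],H[1],.138],max_speed=.12);ctrl.pause(.2);T,im,d=wrist('w_done');
m=hsvmask(im,(0,150,130),(10,255,255))|hsvmask(im,(245,150,130),(255,255,255))
c=max(cv2.findContours(m,0,cv2.CHAIN_APPROX_NONE)[0],key=cv2.contourArea);e=cv2.fitEllipse(c);print(e,ray('wrist',[e[0]],.064,T))
ctrl.movep([.5287,-.2514,.161],quat(A));ctrl.pause(.3);T,im2,d=wrist('w_c');np.save('T_c.npy',T);st('cap')
m=hsvmask(im2,(12,120,100),(30,255,255))
print([ (cv2.boundingRect(c)) for c in cv2.findContours(m,0,2)[0] if cv2.contourArea(c)>200], models.recognise('wrist','cap_center')[:3])
cv2.imwrite('pics/c.png',np.hstack([cv2.resize(im[150:300,245:395],(400,400),interpolation=2),cv2.resize(im2[170:290,260:380],(400,400),interpolation=2)]))
E
```

```text
rel 20.31 [0.491  0.0289 0.0344] F [ 0.1 -0.4 -0.3] w 0.0854 g 0.0
((321.8343200683594, 236.66908264160156), (35.455509185791016, 41.65519332885742), 3.8708443641662598) [[0.48885021 0.03642607 0.064     ]]
cap 23.02 [ 0.529  -0.2505  0.161 ] F [ 0.6  0.3 -0. ] w 0.0853 g 0.0
[(397, 251, 92, 85), (287, 202, 60, 62), (598, 161, 42, 49)] [{'point': [434.1, 283.2], 'p': 0.95}, {'point': [316.1, 232.4], 'p': 0.73}, {'point': [310.9, 353.7], 'p': 0.73}]
```

View pics/c.png

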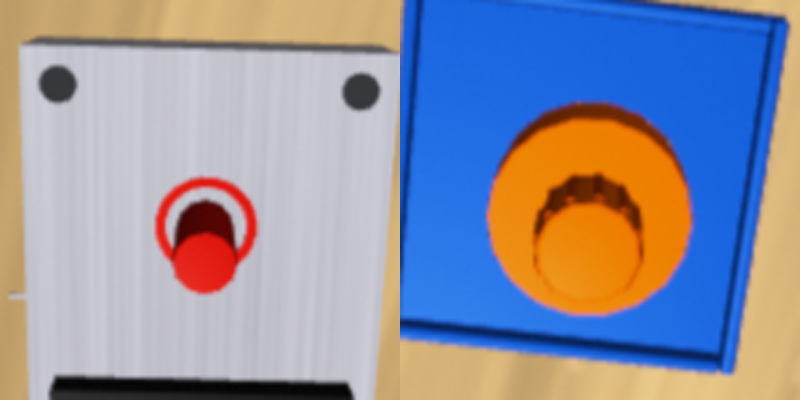

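The plug handle sits in the ring, seated on the plate. The small cap's grip top is at wrist pixel (316.4,245.6). I'll grasp it and carry it over the stud.

```bash
python3 - <<'E'
from h import *
T=np.load('T_c.npy');C=ray('wrist',[[316.4,245.6]],.057,T)[0];print(C,ray('wrist',[[317,234.9]],.029,T))
goto([C[0],C[1],.085],n=1)
goto([C[0],C[1],.030],speed=.08,n=2);st('at')
ctrl.close_gripper(80);ctrl.pause(.3);st('closed')
goto([C[0],C[1],.112],speed=.1,n=0);st('up')
c=goto([.5209,-.0916,.112],n=2);st('over')
T,im,d=wrist('w_over')
cv2.imwrite('pics/ov.png',im)
E
```

```text
[ 0.52774274 -0.2584389   0.057     ] [[ 0.5278228  -0.25809949  0.029     ]]
at 26.05 [ 0.5277 -0.2584  0.0299] F [ 0.1  0.5 -0.5] w 0.0853 g 0.0
closed 26.96 [ 0.528  -0.2585  0.0302] F [0.1 0.5 5.7] w 0.0217 g 78.3
up 28.07 [ 0.5273 -0.2582  0.1112] F [-0.4 -0.   0.1] w 0.0217 g 78.3
over 30.29 [ 0.5209 -0.0916  0.112 ] F [-0.4  0.1 -1.3] w 0.0218 g 78.3
```

View pics/ov.png

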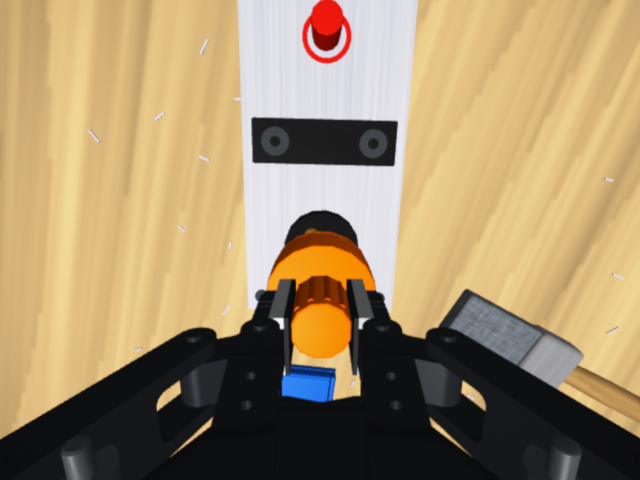

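The cap is held upright over the stud, and the plug is still seated. I'm pressing down in small steps, logging the force at each.

```bash
python3 - <<'E'
from h import *
c=goto([.5209,-.0916,.084],speed=.08,n=2)
z=.080;dz0=c[2]-.084;st('pre')
while z>.060:
    ctrl.movel([c[0],c[1],z+dz0],max_speed=.03);ctrl.pause(.08);st('%.4f'%z)
    F=get_state()['contact_force']
    if F[2]>22 or np.hypot(*F[:2])>15: print('stop');break
    z-=.004 if z>.0775 else .0015
E
```

```text
pre 31.79 [ 0.5209 -0.0916  0.0839] F [ 0.  -0.4 -0.6] w 0.0216 g 78.3
0.0800 32.16 [ 0.5208 -0.0916  0.0798] F [0.3 0.2 0.2] w 0.0221 g 78.3
0.0760 32.52 [ 0.521  -0.0914  0.076 ] F [0.3 0.9 2.3] w 0.0216 g 78.3
0.0745 32.86 [ 0.5211 -0.0915  0.0746] F [0.1 0.8 4.4] w 0.0216 g 78.4
0.0730 33.19 [ 0.5209 -0.0914  0.0727] F [1.  0.8 0.8] w 0.0214 g 78.2
0.0715 33.52 [ 0.5207 -0.0914  0.0709] F [ 2.4  2.5 -4.7] w 0.0215 g 78.4
0.0700 33.86 [ 0.5205 -0.0915  0.0694] F [ 1.6  1.6 -9.2] w 0.0218 g 78.6
0.0685 34.19 [ 0.5205 -0.0915  0.068 ] F [  2.6   1.4 -11. ] w 0.0219 g 78.7
0.0670 34.52 [ 0.5206 -0.0917  0.0669] F [ 0.7  1.1 -7.4] w 0.0215 g 78.8
0.0655 34.86 [ 0.521  -0.0918  0.0659] F [-1.3  0.8  2.2] w 0.0218 g 79.6
0.0640 35.19 [ 0.521  -0.0918  0.0642] F [-1.6  0.9  5.2] w 0.0216 g 80.1
0.0625 35.52 [ 0.5211 -0.0919  0.063 ] F [-1.5  0.2  8.9] w 0.022 g 80.4
0.0610 35.86 [ 0.5212 -0.0919  0.0621] F [-5.  -0.9 13.7] w 0.0219 g 81.8
```

```bash
python3 - <<'E'
from h import *
z=.0600
for _ in range(6):
    ctrl.movel([.5209,-.0916,z],max_speed=.02);ctrl.pause(.2);st('%.4f'%z)
    if get_state()['contact_force'][2]>20: break
    z-=.0006
ctrl.pause(.8);st('hold')
T,im,d=wrist('w_end');im2,_=vision.grab_frame('scene')
cv2.imwrite('pics/end.png',np.hstack([cv2.resize(im,(400,300)),cv2.resize(im2[150:300,130:330],(400,300),interpolation=2)]))
E
```

```text
0.0600 36.31 [ 0.5212 -0.0919  0.0619] F [-6.7  0.9 22.3] w 0.0215 g 82.7
hold 37.11 [ 0.5212 -0.0919  0.062 ] F [-6.7  1.2 22.7] w 0.0216 g 82.7
```

View pics/end.png

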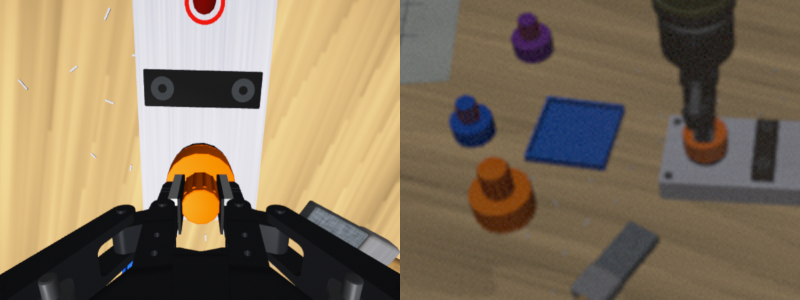

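The cap is down on the stud and held at a steady 22 N, the seal is fully squashed, and the bystanders in view are where they were. I'm handing in.

```bash
python3 -c "
from h import *
print(ticket.close_job())"
```

```text
the job is handed in; nothing more can be done
None
```

The plug is fully home in the red-ringed hole, and the orange cap is clicked onto the stud. I handed the job in at about 37 s, with the gripper still pressing down at about 22 N and the seal fully squashed, judging by the tool height.

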